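Hang a second solder reel on the bench hanger

ROBOT

A 6-joint arm with a two-finger parallel gripper is mounted at the origin on the work surface. World frame = base frame: x ahead of the robot, y to its left, z up, the work surface at z = 0. Lengths are in mm, angles in rad, forces in N, time in s.
With the tool pointing down it reaches from about 400 to 925 mm from the base axis. Payload 12.5 kg.
Tool frame: the origin (TCP) lies at the very end of the fingers, on their centre line; the grasp point (between the pads) lies 19 mm behind it; z points along the fingers, y is the direction in which the jaws open and shut (so a half turn about z gives the same grasp; the last joint's range is limited). The gripper opens to 95 mm and grips with 3 to 60 N. Pads are 20 mm wide; open, the fingers measure 119 mm over their backs; the gripper's body (75 mm by 180 mm) begins 59 mm behind the grasp point.
Start: joints at [-1.349, 0.491, 1.559, -0, 1.092, -0.106], TCP at [201.249, -591.731, 214.661] pointing down, gripper open.
Joint ranges: [-3.1, 3.1], [-0.84, 2.19], [0.05, 2.79], [-1.13, 4.28], [0.06, 2.93], [-2.69, 2.69]. Speed limits (rad/s): [2.22, 2.22, 2.79, 3.14, 3.14, 3.14].

INTERFACE

Orientations are given as [roll, pitch, yaw] about the fixed x, y, z axes, in that order (R = Rz(yaw) Ry(pitch) Rx(roll)).
In Python, from cell import env gives the robot as it stands.
- The arm moves only by the shell command python3 -m pendant 'ROWS'. ROWS is JSON, a list that holds one entry, the list of rows, each a list of 5 numbers: the opening, from 0 (shut) to 1 (fully open), then the shift along the tool's x, y, z in m, then the turn about the tool's z in rad. A call has exactly 8 rows; each row is the pose to reach, as a shift and turn from the pose commanded when the call began, along the tool's axes at that moment; what a row does not reach only later rows make up. A row lasts 1/10 s, in which the tool goes at most 50 mm and 8.59 degrees, less where a joint would pass 70% of its speed; a pose out of reach is approached as far as the arm can. A call with a gripper value outside its range is refused whole. The fingers move at their own pace and stop on an object; the grip force is fixed at half the most. Time passes only in rows, so rows that repeat a pose let the fingers close, or fill a call up. It gives the time, the measured TCP pose, the force and the opening at its end, in the units of the state.
- env.state(): the state, without advancing time (a new reading comes with each control period).
- env.read_camera(name): name is "side" or "top" or "wrist"; returns a dict with "image" (384x512x3 uint8, blue, green, red), "range_z" (384x512 float32, mm along the optical axis (not along the pixel's ray), 0 where there is no reading), "fx", "fy", "cx", "cy" (pixels), "dist" ([k1, k2, p1, p2, k3] as OpenCV has them; the pictures are not rectified), "rvec" (rotation vector, rad) and "tvec" (3), from world to camera coordinates, as OpenCV has them; the wrist camera has in their place "tool_from_camera" (4x4, takes a point from camera to tool coordinates, whose origin is the TCP and whose axes are the flange's). Camera axes: x right, y down, z forward; pixel columns grow to the right and rows downward; lengths in mm; the calibration is good to about 2 mm. A picture is of the moment at which its call begins: read the wrist's pose just before it.
- env.job_done(): hands the job in, once; it reports no verdict.
The state is a dict: "t": time; "joints": joint angles; "qvel": joint speeds; "tau": joint torques, N m; "eef_pos": TCP position; "tcp_rot": TCP orientation; "ft_force": force on the tool from outside, world axes, zero at the start; "moment": the same for the moment, N m; "opening": opening from 0.0 (shut) to 1.0 (fully open).
Only numpy, scipy, OpenCV 4.12 (cv2) and the standard library are available. Lean on these libraries where they do the work, as an engineer would, in place of code of your own. Each camera call takes 0.05 s, during which the arm holds its last target. There are 200 camera calls.

TASK

Hang the blue solder reel on the bench hanger beside the black one: pass its bore over the upturned end of the rod and slide it on, pushing the black reel along ahead of it, until the two stand snug together and back against the brass stop collar. The collar is only lightly clamped and not always in the same place, so feel for it: push slowly and lightly, stop when the reels come up against it, and do not shove it along the rod. Set the blue reel down on the rod gently, let go, keep the black reel on the rod throughout, and leave everything else on the bench where it is.

Things in the scene. Friction and masses are not known exactly. Their poses are not given: they have to be found in the camera images.
- stand: Reel hanger, fixed to the bench: grey base 200 x 120 x 10 mm, dark post at its far (+x) end, one level round steel rod, 8 mm diameter, its axis 135 mm above the origin, along the stand's x at y = 0, from the post (x = +75 mm) towards -x, roughly to the robot; at x = -77 mm it bends up. Origin: on the base's underside under the rod, 15 mm to -x of the base's centre; z up. A reel hung behind the bend has its centre at x > -57 mm.
- rod_end (a point): Centre of the rod's rounded upturned end, at (-83, 0, 144) mm in the stand's frame; the tip tops out at z = 148 mm and ends at x = -87 mm. To pass over it untouched a reel's centre must be at z = 139.5 mm (3 mm to spare up and down), about 12 mm higher than it hangs at rest on the rod.
- rod_root (a point): Where the rod leaves the post, (75, 0, 135) mm in the stand's frame. On the rod in front of it sits a brass stop collar (disc 44 mm diameter, hub and black thumbscrew behind). Its place is set by hand and not measured: the disc's reel-side face is between x = +14 and +54 mm of the stand. It holds still up to about 12 N and slides along the rod under more.
- hung_reel_center (a point): Centre of the black reel that hangs loosely on the rod (0.2 kg): 40 mm wide along its axis (its own x), octagonal flanges 56 mm across flats, bore 24 mm. At rest the centre is 8 to 9 mm below the rod's axis. It starts 8 to 64 mm short of the collar and slides along the rod with 1 to 2 N.
- new_reel_center (a point): Centre of the blue reel to be hung (0.3 kg), 28 mm above the bench on which it stands on a flat of its flanges, axis (its own x) level: 40 mm wide along the axis, octagonal flanges 3 mm thick, 56 mm across flats; silvery winding between them 34 mm wide, 52 mm across, its sides flat and upright: grip there. Bore 24 mm across, right through; hangs like the black one. Either end may go on first.
- wire_reel: Red reel of copper wire, same size as the blue one, standing on the bench; leave alone. Origin: centre of its underside.
- driver: Yellow-handled screwdriver, 170 mm long, lying on the bench; leave alone.
- capacitor: Blue can capacitor, 30 mm diameter, 45 mm tall, standing; leave alone. Origin: centre of its underside.
- transformer: Small steel and brown transformer, 68 x 84 x 56 mm; leave alone. Origin: centre of its underside.
- tube: Glass vacuum tube, 21 mm diameter, 55 mm tall, standing; leave alone. Origin: centre of its underside.
- flux_jar: Jar with yellow cap, 44 mm diameter, 50 mm tall, standing; leave alone. Origin: centre of its underside.
Not all that is in view belongs to the job. Leave any purple or turquoise look-alike of the part that bears new_reel_center alone.

How it is judged (in metres and radians):
On the way, in this order (a step that is already met when the one before it is completed fails the run):
1. the blue reel's bore is threaded on the rod's upturned end (x of new_reel_center in the frame of stand between -0.088 and 0.02 m and y of new_reel_center in the frame of stand between -0.01 and 0.01 m and z of new_reel_center in the frame of stand between 0.122 and 0.148 m), for 0.05 s.
2. the blue reel is behind the upturned end and has pushed the black one up to the collar (gap under about 2 mm) (x of new_reel_center in the frame of stand between -0.058 and 0.02 m and distance between hung_reel_center and new_reel_center below 0.045 m and distance between hung_reel_center and collar_c0 below 0.0255 m), for 0.05 s.
At the end, for the whole second after the job is handed in: Both reels hang at rest on the rod behind its upturned end (centres 5 to 12 mm below the rod's axis, within 6 mm sideways), the gap between them under about 3 mm, the black one within about 2 mm of the collar, axes along the rod within 0.12 rad (x of new_reel_center in the frame of stand between -0.057 and 0.002 m and y of new_reel_center in the frame of stand between -0.006 and 0.006 m and z of new_reel_center in the frame of stand between 0.123 and 0.13 m and x of hung_reel_center in the frame of stand between -0.017 and 0.042 m and y of hung_reel_center in the frame of stand between -0.006 and 0.006 m and z of hung_reel_center in the frame of stand between 0.123 and 0.13 m and distance between hung_reel_center and new_reel_center below 0.0435 m and distance between hung_reel_center and collar_c0 below 0.0255 m and angle between the x axis of stand and the x axis of new_reel_center, either way round below 0.12 rad and linear speed of each of new_reel, hung_reel below 0.02 m/s); the robot touches nothing.
It fails at once if the black reel is dislodged: lifted off, tipped or dragged out to the rod's end (x of hung_reel_center in the frame of stand below -0.045 m or z of hung_reel_center in the frame of stand below 0.115 m or z of hung_reel_center in the frame of stand above 0.139 m).
It fails at once if the stop collar is shoved more than 2 mm along the rod (distance of collar_c0 from where it was at the start of the episode above 0.002 m).
It fails at once if the blue reel is rammed or dropped onto the hanger (more than 50 N) (contact force between new_reel and stand above 50 N).
It fails at once if on the rod, the blue reel is let fall or flung (faster than 0.25 m/s) (x of new_reel_center in the frame of stand between -0.06 and 0.05 m and y of new_reel_center in the frame of stand between -0.012 and 0.012 m and height (world z) of new_reel_center above 0.1 m and linear speed of new_reel above 0.25 m/s).
It fails at once if something else on the bench is moved more than 20 mm (distance of any of wire_reel, driver, capacitor, transformer, tube, flux_jar from where it was at the start of the episode above 0.02 m).
It also fails if it takes over 58 s, if anything falls off the work surface, if the arm or the gripper's body presses on something with over 40 N, if the wrist force passes 120 N, or if a joint passes its speed limit or range.

## Working session

There is one attempt and no reset: what is moved stays moved. The work goes in short steps, Python scripts to look and compute and a shell command to move; the robot and the scene stay as the last step left them, time stands still between calls to the robot, and variables do not carry over. Pictures are saved under pics/ and viewed, about 8 in all and at most 12, crops included, and the job is handed in when it is done.

```bash
ls; mkdir -p pics; python3 - <<'E'
from cell import env
import cv2,numpy as np,pickle
s=env.state(); print({k:np.round(v,3) for k,v in s.items()})
d={}
for n in("side","top","wrist"):
    c=env.read_camera(n); d[n]=c; cv2.imwrite(f"pics/{n}0.png",c["image"])
    print(n,{k:np.round(v,3).tolist() for k,v in c.items() if k not in("image","range_z")})
pickle.dump(d,open("cam0.pkl","wb"))
E
```

```text
pics
{'t': np.float64(0.0), 'joints': array([-1.349,  0.492,  1.559,  0.   ,  1.092, -0.106]), 'qvel': array([ 0.001,  0.001,  0.002,  0.001,  0.001, -0.001]), 'tau': array([-1.0000e-03, -6.1265e+01, -2.5818e+01,  6.9000e-02,  4.8000e-02,
       -0.0000e+00]), 'eef_pos': array([ 201.176, -591.473,  214.046]), 'tcp_rot': array([-3.14 , -0.   ,  0.328]), 'ft_force': array([0.286, 0.515, 0.175]), 'moment': array([-0.026,  0.059, -0.018]), 'opening': np.float64(0.998)}
side {'fx': 404.564, 'fy': 404.564, 'cx': 249.571, 'cy': 191.58, 'dist': [0.013, 0.0, 0.0, 0.0, 0.0], 'rvec': [0.398, -2.849, 0.985], 'tvec': [527.669, 188.895, 1035.856]}
top {'fx': 499.044, 'fy': 499.044, 'cx': 261.192, 'cy': 189.881, 'dist': [-0.19, 0.0, 0.0, 0.0, 0.0], 'rvec': [2.151, -2.12, 0.213], 'tvec': [-30.464, 568.096, 1476.209]}
wrist {'fx': 329.99, 'fy': 329.99, 'cx': 253.135, 'cy': 189.733, 'dist': [-0.093, 0.0, 0.0, 0.0, 0.0], 'tool_from_camera': [[-0.0, -0.961, -0.276, 77.659], [1.0, 0.0, -0.001, -1.116], [0.001, -0.276, 0.961, -169.411], [0.0, 0.0, 0.0, 1.0]]}
```

View pics/top0.png

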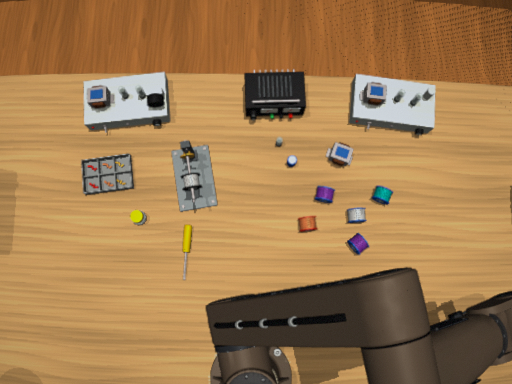

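View pics/side0.png

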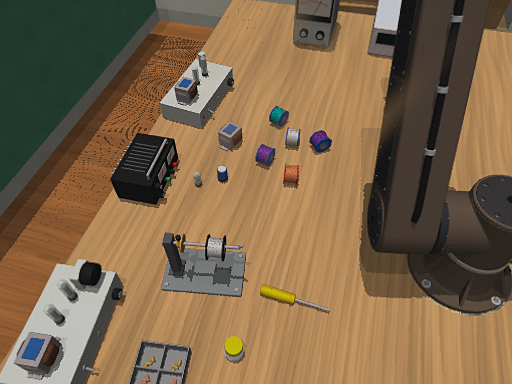

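Top view: x is up and y is left. The stand is at about (193,178) and the silvery reel, probably the blue one, at (356,215). Purple reels stand at (325,195) and (358,244), turquoise at (383,195), red at (307,224). Next I'll zoom in and measure.

```bash
cat > h.py <<'E'
import cv2,numpy as np,pickle
from scipy.spatial.transform import Rotation as Ro
def ext(c,st=None):
    """R,t camera->world"""
    if "rvec" in c:
        R=cv2.Rodrigues(np.array(c["rvec"],float))[0]; return R.T,-R.T@np.array(c["tvec"],float).ravel()
    T=np.array(c["tool_from_camera"]); W=Ro.from_euler("xyz",st["tcp_rot"]).as_matrix()
    return W@T[:3,:3], W@T[:3,3]+np.array(st["eef_pos"])
def K(c): return np.array([[c["fx"],0,c["cx"]],[0,c["fy"],c["cy"]],[0,0,1.]])
def rays(c,uv):
    p=cv2.undistortPoints(np.array(uv,float).reshape(-1,1,2),K(c),np.array(c["dist"],float)).reshape(-1,2)
    return np.c_[p,np.ones(len(p))]
def plane(c,uv,z,st=None):
    R,o=ext(c,st); d=rays(c,uv)@R.T; return o+d*((z-o[2])/d[:,2])[:,None]
def cloud(c,st=None):
    R,o=ext(c,st); v,u=np.mgrid[0:384,0:512]; r=rays(c,np.c_[u.ravel(),v.ravel()])
    return (o+(r*c["range_z"].reshape(-1,1))@R.T).reshape(384,512,3)
E
python3 - <<'E'
from h import *
d=pickle.load(open("cam0.pkl","rb"))
t=d["top"]["image"];s=d["side"]["image"]
a=cv2.resize(t[130:270,160:230],None,fx=4,fy=4,interpolation=2)
b=cv2.resize(t[170:270,290:410],None,fx=4,fy=4,interpolation=2)[:, :480]
e=cv2.resize(s[220:310,150:260],None,fx=4,fy=4,interpolation=2)
im=np.zeros((600,800,3),np.uint8)
im[:560,:280]=a; im[:300,300:780]=cv2.resize(b,(480,300)) ; im[300:600,300:300+367]=cv2.resize(e,(367,300))
cv2.imwrite("pics/z0.png",im)
for n in("top","side"):
    P=cloud(d[n]); 
    for uv in ([(356,215),(195,205),(183,148),(193,180)] if n=="top" else [(292,138),(215,247),(240,246)]): print(n,uv,P[uv[1],uv[0]].round(1))
E
```

```text
top (356, 215) [ 495.1 -314.3   50.5]
top (195, 205) [524.8 184.    8.1]
top (183, 148) [670.  208.6 152.8]
top (193, 180) [577.3 176.7 144.1]
side (292, 138) [ 496.8 -300.9   39.5]
side (215, 247) [573.  193.2 143.9]
side (240, 246) [519.8 175.  143. ]
```

View pics/z0.png

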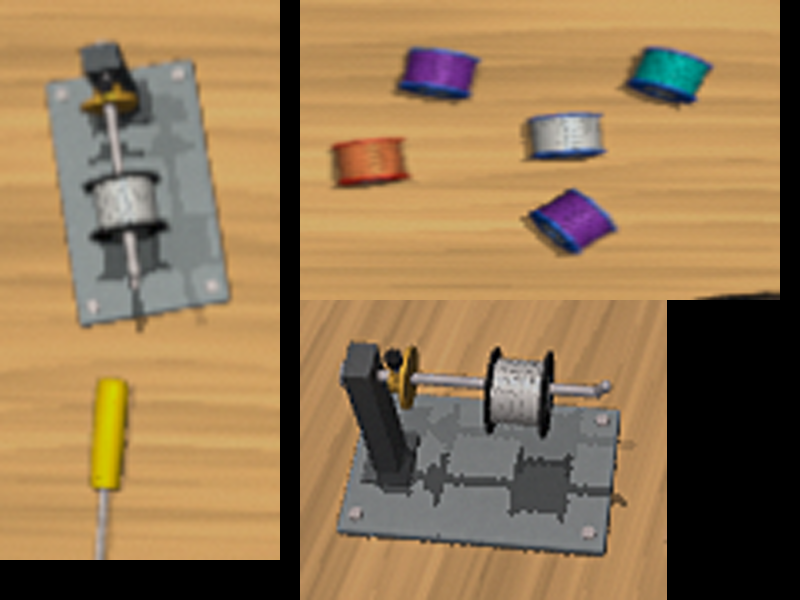

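Zoom: the blue-flanged silver reel is at top (356,215), with its axis roughly along world x. The rod tip is towards the robot, the brass collar near the post, and the black reel mid-rod. Next, measure the stand and reel poses.

```bash
python3 - <<'E'
from h import *
d=pickle.load(open("cam0.pkl","rb"))
for n in("top","side"):
    c=d[n]; P=cloud(c); X,Y,Z=P[...,0],P[...,1],P[...,2]; im=c["image"].astype(int); hsv=cv2.cvtColor(c["image"],cv2.COLOR_BGR2HSV)
    reg=(X>420)&(X<760)&(Y>90)&(Y<290)
    base=reg&(Z>4)&(Z<18)&(hsv[...,1]<60)
    pts=P[base][:,:2].astype(np.float32); 
    print(n,"base n",len(pts),cv2.minAreaRect(pts))
    rod=reg&(Z>130)&(Z<147)&(hsv[...,1]<70)
    q=P[rod]; print(" rodlike",len(q),q.mean(0).round(1), q.min(0).round(1),q.max(0).round(1))
    brass=reg&(Z>100)&(hsv[...,1]>120)&(hsv[...,0]>12)&(hsv[...,0]<32)
    q=P[brass]; print(" brass",len(q),q.mean(0).round(1),q.min(0).round(1),q.max(0).round(1))
    # blue reel
    reg2=(abs(X-490)<45)&(abs(Y+310)<45)&(Z>8)&(Z<70)
    q=P[reg2]; print(" reel",len(q),q.min(0).round(1),q.max(0).round(1),cv2.minAreaRect(q[:,:2].astype(np.float32)))
    blue=reg2&(hsv[...,0]>100)&(hsv[...,0]<128)&(hsv[...,1]>120)
    top=reg2&(Z>46)&(hsv[...,1]<70)
    print(" blue",blue.sum()," top",top.sum(),P[top].mean(0).round(1) if top.any() else 0)
E
```

```text
top base n 1636 ((614.281982421875, 191.6610565185547), (199.511962890625, 119.27490234375), 10.639029502868652)
 rodlike 267 [588.8 185.6 139.9] [516.3 153.1 130.1] [692.8 219.2 147. ]
 brass 56 [651.2 196.3 143.8] [554.1 179.4 105. ] [673.7 214.3 164.5]
 reel 261 [ 462.3 -350.1    8.1] [ 529.4 -265.4   60.3] ((495.2900085449219, -310.81781005859375), (52.27737045288086, 81.14051818847656), 18.73583984375)
 blue 26  top 122 [ 498.6 -318.1   51.8]
side base n 2960 ((613.4319458007812, 191.18978881835938), (199.28988647460938, 121.03926849365234), 11.036738395690918)
 rodlike 434 [591.8 193.1 139.6] [515.3 159.2 130. ] [697.  218.6 146.9]
 brass 103 [651.7 201.8 139.1] [588.8 179.2 100.4] [675.1 219.7 157.5]
 reel 226 [ 477.2 -338.5    8.8] [ 519.4 -289.3   57.6] ((498.3880310058594, -313.4960632324219), (40.238731384277344, 47.28271484375), 4.023022651672363)
 blue 24  top 87 [ 498.7 -314.8   51. ]
```

```bash
python3 -m pendant '[[[1,0.04,-0.018,0,0.05],[1,0.09,-0.04,0.01,0.1],[1,0.135,-0.06,0.02,0.15],[1,0.18,-0.08,0.03,0.2],[1,0.225,-0.1,0.04,0.25],[1,0.27,-0.12,0.05,0.28],[1,0.32,-0.143,0.05,0.28],[1,0.37,-0.166,0.05,0.28]]]'
```

```text
t: 0.95
eef_pos: [487.2, -325.1, 164.2]
tcp_rot: [-3.141, 0.001, 0.048]
ft_force: [0.2, -0.6, 0.3]
opening: 0.998
```

```bash
python3 - <<'E'
from h import *
from cell import env
s=env.state(); c=env.read_camera("wrist"); pickle.dump((s,c),open("w1.pkl","wb")); cv2.imwrite("pics/w1.png",c["image"])
print(s["t"],s["eef_pos"].round(1),np.round(s["tcp_rot"],4))
P=cloud(c,s); X,Y,Z=P[...,0],P[...,1],P[...,2]
hsv=cv2.cvtColor(c["image"],cv2.COLOR_BGR2HSV)
reg=(abs(X-498)<45)&(abs(Y+315)<40)&(Z>10)&(Z<70)
print("z top",np.percentile(Z[reg],[50,90,98]).round(1))
for nm,m in(("all>25",reg&(Z>25)),("winding",reg&(Z>40)&(hsv[...,1]<70)),("blue",reg&(Z>25)&(hsv[...,1]>110))):
    q=P[m]; print(nm,len(q),cv2.minAreaRect(q[:,:2].astype(np.float32)),q.min(0).round(1),q.max(0).round(1))
E
```

```text
0.95 [ 487.2 -325.1  164.2] [-3.141e+00  7.000e-04  4.760e-02]
z top [49.9 54.4 55.7]
all>25 2803 ((499.69732666015625, -319.6058044433594), (40.890052795410156, 55.960906982421875), 4.61408805847168) [ 477.5 -349.1   25.2] [ 521.6 -290.2   57.5]
winding 1960 ((499.8088684082031, -321.3499450683594), (40.73088073730469, 51.14162826538086), 4.631450653076172) [ 477.9 -346.    40. ] [ 520.1 -294.6   56.1]
blue 508 ((499.8037109375, -319.37567138671875), (40.105743408203125, 52.97924041748047), 4.146282196044922) [ 478.5 -347.    25.3] [ 521.5 -291.7   57.5]
```

View pics/w1.png

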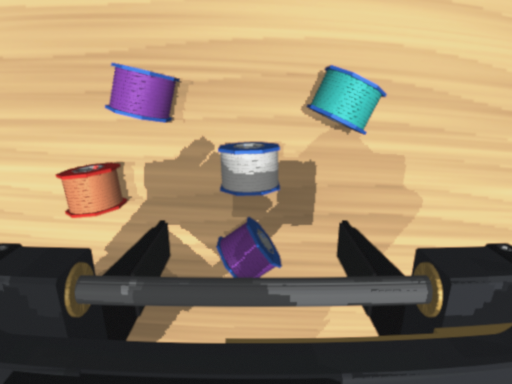

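The wrist view shows the blue reel at px (250,168), with its axis along the tool's x. The purple reel at (250,250) sits clear of the finger path. Next: descend and grip.

```bash
python3 -m pendant '[[[1,0.0015,0.0043,0.02,-0.032],[1,0.0015,0.0043,0.05,-0.032],[1,0.0015,0.0043,0.085,-0.032],[1,0.0015,0.0043,0.12,-0.032],[1,0.0015,0.0043,0.14,-0.032],[1,0.0015,0.0043,0.15,-0.032],[1,0.0015,0.0043,0.155,-0.032],[1,0.0015,0.0043,0.155,-0.032]]]'
python3 -m pendant '[[[1,0,0,0,0],[0.3,0,0,0,0],[0.3,0,0,0,0],[0.3,0,0,0,0],[0.3,0,0,0,0],[0.3,0,0,0,0],[0.3,0,0,0,0],[0.3,0,0,0,0]]]'
```

```text
t: 1.8
eef_pos: [488.0, -331.2, 9.8]
tcp_rot: [3.141, -0.0, 0.08]
ft_force: [-0.2, 0.4, 0.2]
opening: 1.001
t: 2.6
eef_pos: [487.7, -330.8, 9.7]
tcp_rot: [-3.141, 0.0, 0.08]
ft_force: [-1.4, 2.9, 2.5]
opening: 0.581
```

The arm fell short of the commanded pose: the TCP is 12 mm off in x and the jaws closed on a flange. I'll open, rise, measure again and redo it.

```bash
python3 -m pendant '[[[1,0,0,0,0],[1,0,0,0,0],[1,0,0,0,0],[1,0,0,-0.03,0],[1,0,0,-0.07,0],[1,0,0,-0.11,0],[1,0,0,-0.13,0],[1,0,0,-0.13,0]]]'
cat > look.py <<'E'
from h import *
from cell import env
s=env.state(); c=env.read_camera("wrist"); cv2.imwrite("pics/w2.png",c["image"])
print(s["t"],s["eef_pos"].round(1),np.round(s["tcp_rot"],4))
P=cloud(c,s); X,Y,Z=P[...,0],P[...,1],P[...,2]
hsv=cv2.cvtColor(c["image"],cv2.COLOR_BGR2HSV)
reg=(abs(X-498)<40)&(abs(Y+325)<38)&(Z>25)&(Z<70)
for nm,m in(("all",reg),("winding",reg&(Z>40)&(hsv[...,1]<70))):
    q=P[m]; print(nm,len(q),cv2.minAreaRect(q[:,:2].astype(np.float32)),q.min(0).round(1),q.max(0).round(1))
E
python3 look.py
```

```text
t: 3.4
eef_pos: [488.9, -331.9, 142.8]
tcp_rot: [3.137, -0.004, 0.08]
ft_force: [0.0, 0.4, 0.4]
opening: 0.999
3.4 [ 488.9 -331.9  142.8] [ 3.1375 -0.004   0.0798]
all 3236 ((503.0780944824219, -326.37872314453125), (40.586448669433594, 55.7319221496582), 11.386651039123535) [ 478.2 -357.    25.3] [ 528.  -295.2   57.4]
winding 2264 ((503.08544921875, -326.651123046875), (40.43036651611328, 54.02235794067383), 11.451396942138672) [ 478.2 -356.7   40. ] [ 525.3 -299.7   56.4]
```

View pics/w2.png

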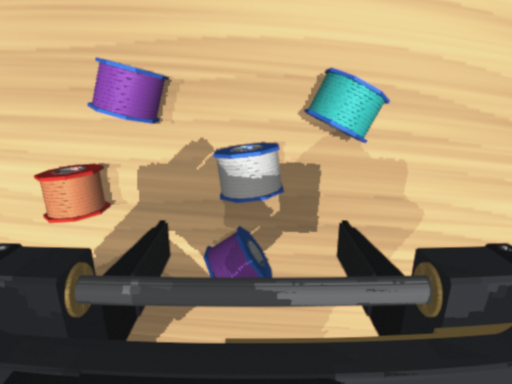

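The reel got nudged to about (503,-326.5) with yaw 0.199, which is closer to the stand's yaw. Re-approaching with the correction.

```bash
python3 -m pendant '[[[1,0.008,-0.0015,0,-0.06],[1,0.0157,-0.0032,0,-0.119],[1,0.0157,-0.0032,0.03,-0.119],[1,0.0157,-0.0032,0.07,-0.119],[1,0.0157,-0.0032,0.1,-0.119],[1,0.0157,-0.0032,0.12,-0.119],[1,0.0157,-0.0032,0.13,-0.119],[1,0.0157,-0.0032,0.13,-0.119]]]'
python3 -m pendant '[[[1,0,0,0,0],[0.3,0,0,0,0],[0.3,0,0,0,0],[0.3,0,0,0,0],[0.3,0,0,0,0],[0.3,0,0,0,0],[0.3,0,0,0,0],[0.3,0,0,0,0]]]'
```

```text
t: 4.25
eef_pos: [502.4, -326.0, 7.7]
tcp_rot: [-3.139, 0.002, 0.199]
ft_force: [0.3, -0.2, -0.7]
opening: 1.002
t: 5.05
eef_pos: [503.3, -326.6, 9.8]
tcp_rot: [3.141, -0.0, 0.199]
ft_force: [0.6, -0.6, 1.9]
opening: 0.549
```

```bash
python3 -m pendant '[[[0.3,0,0,-0.03,0],[0.3,0,0,-0.07,0],[0.3,0,0,-0.11,0],[0.3,0.003,-0.03,-0.13,0],[0.3,0.007,-0.07,-0.13,0],[0.3,0.010,-0.11,-0.13,0],[0.3,0.014,-0.15,-0.13,0],[0.3,0.018,-0.19,-0.13,0]]]'
python3 -m pendant '[[[0.3,0.004,-0.04,0,0],[0.3,0.008,-0.08,0,0],[0.3,0.012,-0.12,0,0],[0.3,0.016,-0.16,0,0],[0.3,0.02,-0.2,0,0],[0.3,0.024,-0.24,0,0],[0.3,0.026,-0.28,0,0],[0.3,0.028,-0.297,0,0]]]'
python3 -m pendant '[[[0.3,0,0,0,0],[0.3,0,0,0,0],[0.3,0,0,0,0],[0.3,0,0,0,0],[0.3,0,0,0,0],[0.3,0,0,0,0],[0.3,0,0,0,0],[0.3,0,0,0,0]]]'
```

```text
t: 5.85
eef_pos: [482.7, -135.2, 139.5]
tcp_rot: [-3.141, 0.0, 0.198]
ft_force: [1.5, 0.4, -3.2]
opening: 0.548
t: 6.65
eef_pos: [451.1, 162.5, 139.5]
tcp_rot: [-3.141, 0.001, 0.201]
ft_force: [-0.5, -0.0, -3.3]
opening: 0.545
t: 7.45
eef_pos: [452.2, 159.8, 139.7]
tcp_rot: [3.142, -0.0, 0.199]
ft_force: [0.0, -0.8, -3.5]
opening: 0.55
```

```bash
cat > look2.py <<'E'
from h import *
from cell import env
import sys
tag=sys.argv[1]
s=env.state(); D={n:env.read_camera(n) for n in("wrist","side","top")}; pickle.dump((s,D),open(f"{tag}.pkl","wb"))
a=cv2.resize(D["side"]["image"][215:295,150:290],(800,457),interpolation=2)[:,:]
im=np.zeros((600,800,3),np.uint8)
im[:300,:400]=cv2.resize(D["wrist"]["image"],(400,300)); im[:300,400:]=cv2.resize(D["top"]["image"][130:230,140:273],(400,300),interpolation=2)
im[300:,:525]=cv2.resize(a,(525,300)); cv2.imwrite(f"pics/{tag}.png",im)
print(s["t"],s["eef_pos"].round(1),np.round(s["tcp_rot"],4))
O=np.array([599.1,188.6,0]);y=.189;Rs=np.array([[np.cos(y),np.sin(y),0],[-np.sin(y),np.cos(y),0],[0,0,1]])
for n,c in D.items():
    Q=(cloud(c,s)-O)@Rs.T; hsv=cv2.cvtColor(c["image"],cv2.COLOR_BGR2HSV); ok=c["range_z"]>0
    X,Y,Z=Q[...,0],Q[...,1],Q[...,2]
    rod=ok&(abs(Y)<14)&(Z>132)&(Z<146)&(hsv[...,1]<90)&(X>-74)&(X<10)
    # slices along rod
    for lo in range(-100,70,10):
        m=ok&(abs(Y)<16)&(Z>126)&(Z<156)&(X>=lo)&(X<lo+10)
        if m.sum()>2: q=Q[m]; print(n,"x",lo,len(q),"y",np.percentile(q[:,1],[5,50,95]).round(1),"z",np.percentile(q[:,2],[5,50,95]).round(1))
    br=ok&(abs(Y)<30)&(abs(Z-135)<30)&(hsv[...,1]>120)&(hsv[...,0]>12)&(hsv[...,0]<32)&(X>5)&(X<75)
    if br.sum()>3: print(n,"brass x pct",np.percentile(X[br],[2,10,50,90]).round(1))
    re=ok&(X<-95)&(X>-190)&(abs(Y)<45)&(Z>120)&(Z<175)
    if re.sum()>3: print(n,"held",re.sum(),np.percentile(Q[re],[1,50,99],axis=0).round(1).tolist())
E
python3 look2.py a1
```

```text
7.45 [452.2 159.8 139.7] [ 3.1415 -0.      0.1986]
wrist x -90 173 y [-2.7  0.7  3.9] z [144.1 146.3 147.7]
wrist x -80 332 y [-3.2  0.4  4.3] z [135.7 138.9 145.4]
wrist x -70 333 y [-3.1  0.9  4.4] z [135.2 137.7 139. ]
wrist x -60 325 y [-3.   0.5  4. ] z [135.4 137.7 139.1]
wrist x -50 1250 y [-14.    0.2  14.1] z [134.8 146.5 154.9]
wrist x -40 1305 y [-14.1   0.3  14.2] z [142.4 147.  152.8]
wrist x -30 144 y [-15.2  -5.   15.2] z [141.2 145.2 148. ]
wrist held 4955 [[-155.4, -31.9, 131.4], [-130.7, 0.8, 164.0], [-129.6, 33.3, 174.9]]
side x -90 12 y [-2.5  1.9  3.6] z [138.6 144.9 147.6]
side x -80 13 y [-1.   0.6  4.1] z [134.  137.2 142.8]
side x -70 14 y [-2.7  1.2  3.1] z [133.2 137.1 137.7]
side x -60 20 y [-2.4  1.4  3.5] z [132.1 136.7 138.2]
side x -50 42 y [-10.7   2.2  13.4] z [135.2 146.3 154.7]
side x -40 50 y [-11.7   5.1  14.2] z [139.4 146.2 149.1]
side x -30 59 y [-14.1   3.9  15. ] z [140.4 145.6 149.4]
side x -20 54 y [-12.8   3.6  13.8] z [139.7 146.  149.2]
side x -10 46 y [-12.3   2.7  13.9] z [140.5 147.4 154.9]
side x 0 16 y [-3.1  0.9  3.2] z [133.  135
[... 368 characters left out ...]
1.7]
top x -50 25 y [-14.4   0.   13.8] z [129.2 138.  149.5]
top x -40 31 y [-14.3  -3.   12.9] z [141.9 146.8 152. ]
top x -30 36 y [-14.2  -0.8  13.4] z [141.2 145.9 152.2]
top x -20 37 y [-14.3   0.5  14.4] z [141.1 145.5 150.3]
top x -10 35 y [-14.8  -1.7  13.9] z [142.1 148.  154.1]
top x 0 8 y [-2.5  0.2  4. ] z [132.9 135.1 139.8]
top x 10 10 y [-3.8 -0.8  2.7] z [134.4 137.1 141.1]
top x 20 10 y [-2.9 -0.   3.4] z [134.7 139.3 141.3]
top x 30 8 y [-2.5  0.2  2.5] z [132.9 137.3 141.1]
top x 40 13 y [-11.5  -2.   11.2] z [131.7 137.4 145.8]
top x 50 34 y [-13.3   0.1  13.7] z [131.5 144.9 154.3]
top x 60 4 y [-9.9 -4.3  7.5] z [135.5 141.1 143.3]
top brass x pct [49.2 50.1 51.6 58.6]
```

View pics/a1.png

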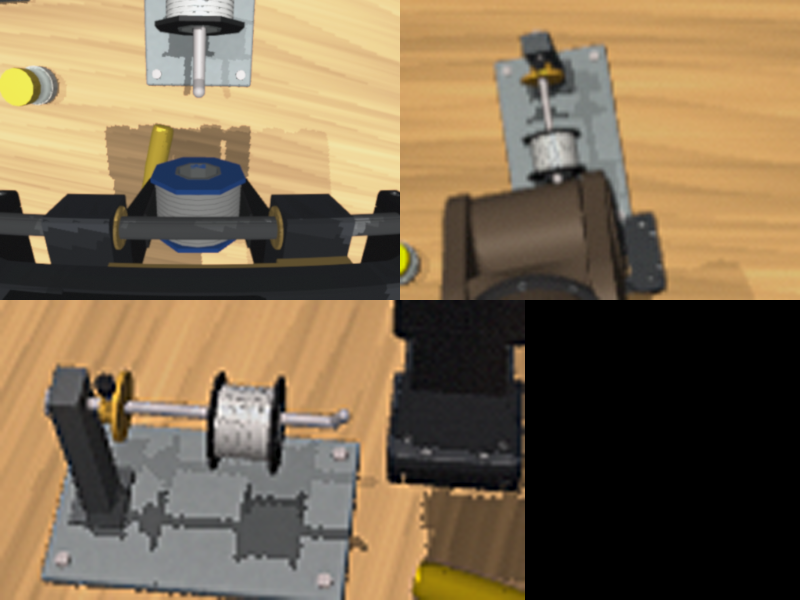

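The wrist view shows the rod straight ahead of the bore, with the bore at about (197,172) and the tip at (198,92) in the 400-px panel. The black reel sits at x≈-27 and the collar face at x≈+50 in the stand frame. Next I need the held reel's exact offset.

```bash
python3 - <<'E'
from h import *
s,D=pickle.load(open("a1.pkl","rb")); c=D["wrist"]
O=np.array([599.1,188.6,0]);y=.189;Rs=np.array([[np.cos(y),np.sin(y),0],[-np.sin(y),np.cos(y),0],[0,0,1]])
Q=(cloud(c,s)-O)@Rs.T; X,Y,Z=np.moveaxis(Q,-1,0); hsv=cv2.cvtColor(c["image"],cv2.COLOR_BGR2HSV); ok=c["range_z"]>0
tip=ok&(X<-75)&(X>-95)&(abs(Y)<12)&(Z>128); print("tip minx",np.percentile(X[tip],[1,3]).round(1))
bl=ok&(X>-190)&(X<-110)&(abs(Y)<45)&(Z>110)&(hsv[...,0]>100)&(hsv[...,0]<128)&(hsv[...,1]>110)
for nm,m in(("front",bl&(X>-140)),("back",bl&(X<-155))):
    q=Q[m]; print(nm,len(q),np.percentile(q,[1,50,99],axis=0).round(1).tolist())
n,l,st,ce=cv2.connectedComponentsWithStats(bl.astype(np.uint8)); print(st[st[:,4]>30].tolist())
# winding (low saturation) top
w=ok&(X>-165)&(X<-132)&(abs(Y)<30)&(Z>170)&(hsv[...,1]<60); q=Q[w]; print("wind",len(q),np.percentile(q,[1,50,99],axis=0).round(1).tolist())
# bore: not-blue hole inside front face contour
f=(bl&(X>-140)).astype(np.uint8); ct,h=cv2.findContours(f,cv2.RETR_CCOMP,cv2.CHAIN_APPROX_NONE)
for k,cc in enumerate(ct):
    if h[0][k][3]>=0 and cv2.contourArea(cc)>60:
        p=cc[:,0]; q=Q[p[:,1],p[:,0]]; print("hole",cv2.boundingRect(cc),q.min(0).round(1),q.max(0).round(1))
E
```

```text
tip minx [-85.7 -85.2]
front 3575 [[-133.3, -26.2, 132.8], [-130.3, 0.7, 171.1], [-129.6, 27.6, 186.0]]
back 610 [[-170.2, -19.9, 175.9], [-167.9, 0.8, 184.4], [-166.3, 20.7, 186.2]]
[[0, 0, 512, 384, 192423], [192, 202, 124, 47, 3522], [207, 307, 93, 16, 610]]
wind 6145 [[-164.5, -29.2, 170.8], [-141.9, 0.2, 183.4], [-133.1, 29.2, 233.9]]
hole (223, 207, 61, 24) [-130.8  -13.8  139.3] [-129.6   15.4  173.6]
```

```bash
python3 -m pendant '[[[0.3,0,0,0.005,0.01],[0.3,0,0,0.01,0.01],[0.3,0,0,0.015,0.01],[0.3,0,0,0.0185,0.01],[0.3,0,0,0.0185,0.01],[0.3,0.01,0,0.0185,0.01],[0.3,0.02,0,0.0185,0.01],[0.3,0.03,0,0.0185,0.01]]]'
python3 -m pendant '[[[0.3,0.003,0,0,0],[0.3,0.008,0,0,0],[0.3,0.013,0,0,0],[0.3,0.018,0,0,0],[0.3,0.023,0,0,0],[0.3,0.028,0,0,0],[0.3,0.033,0,0,0],[0.3,0.035,0,0,0]]]'
```

```text
t: 8.4
eef_pos: [482.9, 166.1, 121.4]
tcp_rot: [3.142, -0.001, 0.189]
ft_force: [0.0, 0.2, -1.4]
opening: 0.548
t: 9.2
eef_pos: [516.5, 172.5, 121.2]
tcp_rot: [3.142, -0.0, 0.189]
ft_force: [-0.5, 1.1, -1.8]
opening: 0.548
```

```bash
python3 -m pendant '[[[0.3,0.003,0,0,0],[0.3,0.007,0,0,0],[0.3,0.01,0,0,0],[0.3,0.013,0,0,0],[0.3,0.016,0,0,0],[0.3,0.018,0,0,0],[0.3,0.018,0,0,0],[0.3,0.018,0,0,0]]]'
python3 -m pendant '[[[0.3,0.002,0,0,0],[0.3,0.004,0,0,0],[0.3,0.006,0,0,0],[0.3,0.008,0,0,0],[0.3,0.010,0,0,0],[0.3,0.012,0,0,0],[0.3,0.014,0,0,0],[0.3,0.016,0,0,0]]]'; python3 look2.py a2 | grep -v top
```

```text
t: 10.0
eef_pos: [533.5, 175.8, 121.1]
tcp_rot: [3.141, 0.0, 0.189]
ft_force: [0.1, -0.5, -2.5]
opening: 0.547
t: 10.8
eef_pos: [549.5, 178.8, 121.1]
tcp_rot: [3.141, 0.0, 0.189]
ft_force: [-1.5, -0.9, -1.7]
opening: 0.55
10.8 [549.5 178.8 121.1] [3.1415e+00 1.0000e-04 1.8890e-01]
wrist x -40 317 y [-15.   -0.4  15. ] z [151.3 154.2 155.8]
wrist x -30 1775 y [-14.3   0.1  14.3] z [142.4 147.8 154.5]
wrist x -20 1442 y [-14.    0.1  14.4] z [142.1 146.7 148.8]
wrist x -10 1504 y [-14.2   0.1  14.1] z [142.1 146.7 148.8]
wrist x 0 1748 y [-14.3   0.1  14.3] z [137.4 147.9 154.8]
wrist x 10 379 y [-3.2  0.5  4.2] z [135.3 137.6 139.1]
wrist x 20 413 y [-3.6  0.1  4.1] z [135.1 137.6 139. ]
wrist x 30 410 y [-3.5  0.5  4.1] z [135.4 137.6 139. ]
wrist x 40 404 y [-3.   0.5  4. ] z [135.8 137.8 139.1]
wrist x 50 1680 y [-14.   -0.   14.2] z [130.2 150.2 155.5]
wrist x 60 304 y [-9.8  6.5 10.9] z [135.2 140.9 143.3]
wrist brass x pct [52.  52.1 52.9 60.8]
side x -90 9 y [-2.2  2.1  3.5] z [138.8 144.6 146.8]
side x -10 8 y [-10.2   2.5   8.7] z [144.6 146.4 149.4]
side x 0 52 y [-13.4   1.8  14.5] z [141.4 148.2 155. ]
side x 10 9 y [-2.3  0.5  3.2] z [134.  136.4 138.9]
side x 20 16 y [-3.2  1.7  3.8] z [133.6 137.2 138.9]
side x 30 17 y [-3.8  0.6  3.3] z [132.2 135.6 138.3]
side x 40 13 y [-2.4  0.7  2.2] z [133.5 136.6 139.1]
side x 50 64 y [-11.9   2.9  14.7] z [129.1 147.  154.7]
side x 60 22 y [1.3 5.9 9.6] z [133.1 139.5 145.5]
side brass x pct [51.1 51.5 52.2 61.4]
```

View pics/a2.png

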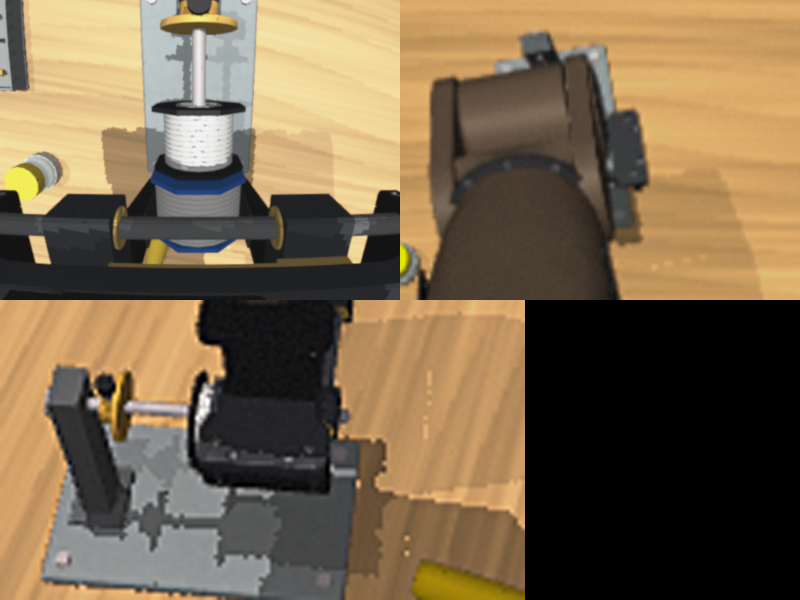

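Threaded: the blue reel is behind the bend at x≈-51, touching the black one. The collar face is at x≈51.5. Push 4 mm more, back off 2, then lower.

```bash
python3 -m pendant '[[[0.3,0.002,0,0,0],[0.3,0.004,0,0,0],[0.3,0.004,0,0,0],[0.3,0.002,0,0,0],[0.3,0.002,0,0.002,0],[0.3,0.002,0,0.004,0],[0.3,0.002,0,0.006,0],[0.3,0.002,0,0.008,0]]]'
python3 -m pendant '[[[0.3,0,0,0.0008,0],[0.3,0,0,0.0016,0],[0.3,0,0,0.0024,0],[0.3,0,0,0.003,0],[0.3,0,0,0.003,0],[0.3,0,0,0.003,0],[0.3,0,0,0.003,0],[0.3,0,0,0.003,0]]]'
python3 -m pendant '[[[0.3,0,0,0.0003,0],[0.3,0,0,0.0007,0],[0.3,0,0,0.001,0],[0.3,0,0,0.001,0],[0.3,0,0,0.001,0],[0.3,0,0,0.001,0],[0.3,0,0,0.001,0],[0.3,0,0,0.001,0]]]'
```

```text
t: 11.75
eef_pos: [551.3, 179.2, 112.9]
tcp_rot: [3.141, 0.0, 0.189]
ft_force: [-0.5, 0.0, -2.8]
opening: 0.55
t: 12.55
eef_pos: [551.3, 179.1, 110.2]
tcp_rot: [3.141, -0.0, 0.189]
ft_force: [0.4, 0.2, -3.4]
opening: 0.547
t: 13.35
eef_pos: [551.3, 179.2, 109.2]
tcp_rot: [3.142, -0.0, 0.189]
ft_force: [0.6, 0.8, -2.5]
opening: 0.549
```

```bash
python3 -m pendant '[[[0.3,0.002,0,0,0],[0.3,0.005,0,0,0],[0.3,0.008,0,0,0],[0.3,0.011,0,0,0],[0.3,0.014,0,0,0],[0.3,0.016,0,0,0],[0.3,0.018,0,0,0],[0.3,0.02,0,0,0]]]'
python3 -m pendant '[[[0.3,0.002,0,0,0],[0.3,0.004,0,0,0],[0.3,0.006,0,0,0],[0.3,0.008,0,0,0],[0.3,0.01,0,0,0],[0.3,0.012,0,0,0],[0.3,0.0135,0,0,0],[0.3,0.015,0,0,0]]]'
python3 - <<'E'
from h import *
from cell import env
s=env.state(); c=env.read_camera("wrist"); cv2.imwrite("pics/w3.png",c["image"][:260]); 
O=np.array([599.1,188.6,0]);y=.189;Rs=np.array([[np.cos(y),np.sin(y),0],[-np.sin(y),np.cos(y),0],[0,0,1]])
print("tcp",(Rs@(s["eef_pos"]-O)).round(2),s["ft_force"].round(2))
Q=(cloud(c,s)-O)@Rs.T; X,Y,Z=np.moveaxis(Q,-1,0); hsv=cv2.cvtColor(c["image"],cv2.COLOR_BGR2HSV); ok=c["range_z"]>0
br=ok&(abs(Y)<24)&(abs(Z-140)<20)&(hsv[...,1]>120)&(hsv[...,0]>12)&(hsv[...,0]<32)&(X>5)&(X<75); print("brass",np.percentile(X[br],[2,10,50]).round(1))
rod=ok&(abs(Y)<3)&(Z>134)&(Z<140.5)&(X>0)&(X<70); print("rod seen",np.percentile(X[rod],[1,99]).round(1),rod.sum())
bk=ok&(abs(Y)<12)&(Z>150)&(Z<158)&(X<49)&(X>0)&(hsv[...,2]<70); print("black flange",np.percentile(X[bk],[1,50,90,99]).round(1),bk.sum())
E
```

```text
t: 14.15
eef_pos: [571.1, 183.0, 109.1]
tcp_rot: [3.141, 0.0, 0.189]
ft_force: [-2.1, -0.1, -1.6]
opening: 0.548
t: 14.95
eef_pos: [585.8, 185.7, 109.1]
tcp_rot: [3.142, 0.0, 0.189]
ft_force: [-1.4, -0.5, -2.9]
opening: 0.553
tcp [-13.62  -0.31 109.12] [-1.42 -0.51 -2.87]
brass [52.7 53.2 55.6]
rod seen [45.8 69.8] 255
black flange [ 6.1  9.1 45.8 46. ] 1077
```

View pics/w3.png

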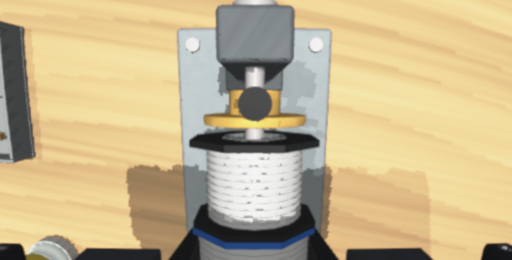

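The wrist view shows the black flange (row 142) about 6 mm short of the collar disc (row 120). Creeping from here.

```bash
python3 -m pendant '[[[0.3,0.0005,0,0,0],[0.3,0.001,0,0,0],[0.3,0.0015,0,0,0],[0.3,0.002,0,0,0],[0.3,0.0025,0,0,0],[0.3,0.003,0,0,0],[0.3,0.003,0,0,0],[0.3,0.003,0,0,0]]]'
python3 -m pendant '[[[0.3,0.0001,0,0,0],[0.3,0.0003,0,0,0],[0.3,0.0004,0,0,0],[0.3,0.0005,0,0,0],[0.3,0.0006,0,0,0],[0.3,0.0008,0,0,0],[0.3,0.0009,0,0,0],[0.3,0.001,0,0,0]]]'
```

```text
t: 15.8
eef_pos: [588.7, 186.3, 109.2]
tcp_rot: [3.142, -0.0, 0.189]
ft_force: [-0.9, -0.1, -3.3]
opening: 0.552
t: 16.6
eef_pos: [589.6, 186.5, 109.1]
tcp_rot: [3.141, 0.0, 0.189]
ft_force: [-1.2, -0.5, -2.5]
opening: 0.549
```

```bash
python3 -m pendant '[[[0.3,0.0001,0,0,0],[0.3,0.0003,0,0,0],[0.3,0.0004,0,0,0],[0.3,0.0005,0,0,0],[0.3,0.0006,0,0,0],[0.3,0.0008,0,0,0],[0.3,0.0009,0,0,0],[0.3,0.001,0,0,0]]]'; python3 -c "
from cell import env;print(env.state()['ft_force'].round(2))"
```

```text
t: 17.4
eef_pos: [590.6, 186.7, 109.2]
tcp_rot: [3.142, -0.0, 0.189]
ft_force: [-0.5, -0.1, -1.7]
opening: 0.547
[-0.49 -0.07 -1.7 ]
```

```bash
python3 -m pendant '[[[0.3,0.0001,0,0,0],[0.3,0.0002,0,0,0],[0.3,0.0003,0,0,0],[0.3,0.0004,0,0,0],[0.3,0.0005,0,0,0],[0.3,0.0005,0,0,0],[0.3,0.0006,0,0,0],[0.3,0.0006,0,0,0]]]'
```

```text
t: 18.2
eef_pos: [591.2, 186.8, 109.2]
tcp_rot: [3.141, -0.0, 0.189]
ft_force: [-1.8, -1.5, -2.0]
opening: 0.55
```

```bash
python3 -m pendant '[[[0.3,0.0001,0,0,0],[0.3,0.0002,0,0,0],[0.3,0.0003,0,0,0],[0.3,0.0004,0,0,0],[0.3,0.0005,0,0,0],[0.3,0.0005,0,0,0],[0.3,0.0006,0,0,0],[0.3,0.0006,0,0,0]]]'
```

```text
t: 19.0
eef_pos: [591.8, 186.9, 109.2]
tcp_rot: [3.141, -0.0, 0.189]
ft_force: [-1.1, 0.9, -2.3]
opening: 0.55
```

```bash
python3 -m pendant '[[[0.3,0.0001,0,0,0],[0.3,0.0002,0,0,0],[0.3,0.0003,0,0,0],[0.3,0.0004,0,0,0],[0.3,0.0005,0,0,0],[0.3,0.0005,0,0,0],[0.3,0.0006,0,0,0],[0.3,0.0006,0,0,0]]]'
```

```text
t: 19.8
eef_pos: [592.1, 187.0, 109.1]
tcp_rot: [3.142, 0.001, 0.189]
ft_force: [-3.4, -0.9, -1.1]
opening: 0.549
```

```bash
python3 -m pendant '[[[0.3,0.0001,0,0,0],[0.3,0.0002,0,0,0],[0.3,0.0003,0,0,0],[0.3,0.0003,0,0,0],[0.3,0.0003,0,0,0],[0.3,0.0003,0,0,0],[0.3,0.0003,0,0,0],[0.3,0.0003,0,0,0]]]'; python3 - <<'E'
from h import *
from cell import env
s=env.state(); c=env.read_camera("wrist"); cv2.imwrite("pics/w4.png",cv2.resize(c["image"][80:260,150:360],None,fx=3,fy=3)); print(s["ft_force"],s["eef_pos"])
E
```

```text
t: 20.6
eef_pos: [592.1, 187.0, 109.1]
tcp_rot: [3.142, 0.001, 0.189]
ft_force: [-5.5, -1.1, 0.5]
opening: 0.547
[-5.49952703 -1.14704132  0.52070092] [592.14299176 186.97741142 109.11229374]
```

View pics/w4.png

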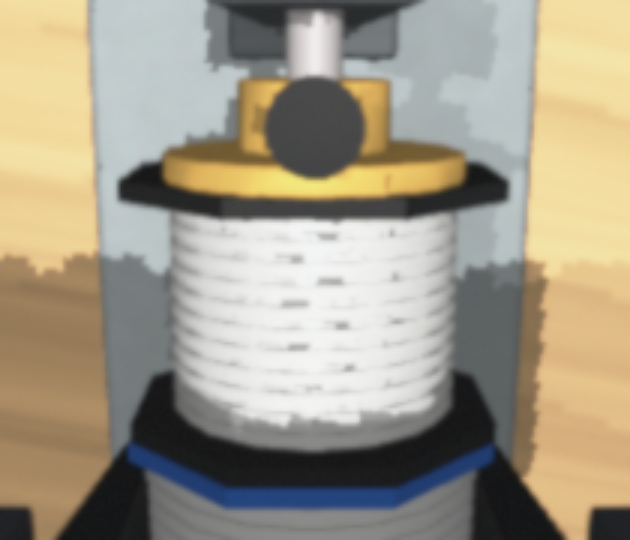

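The black reel is against the collar and the blue against the black: the position stopped while the force rose to 5.5 N. Next I'll relieve the push, set the reel down and check the vertical force.

```bash
python3 -m pendant '[[[0.3,-0.0003,0,0,0],[0.3,-0.0005,0,0,0],[0.3,-0.0005,0,0,0],[0.3,-0.0005,0,0.0001,0],[0.3,-0.0005,0,0.0002,0],[0.3,-0.0005,0,0.0003,0],[0.3,-0.0005,0,0.0004,0],[0.3,-0.0005,0,0.0005,0]]]'
```

```text
t: 21.45
eef_pos: [592.2, 187.0, 108.8]
tcp_rot: [3.141, -0.0, 0.189]
ft_force: [-4.3, -0.5, 2.1]
opening: 0.549
```

```bash
python3 -m pendant '[[[0.3,0,0,0.0001,0],[0.3,0,0,0.0002,0],[0.3,0,0,0.0003,0],[0.3,0,0,0.0004,0],[0.3,0,0,0.0004,0],[0.3,0,0,0.0004,0],[0.3,0,0,0.0004,0],[0.3,0,0,0.0004,0]]]'
```

```text
t: 22.25
eef_pos: [592.2, 187.0, 108.8]
tcp_rot: [3.141, -0.0, 0.189]
ft_force: [-5.1, -1.2, 4.1]
opening: 0.548
```

```bash
python3 -m pendant '[[[0.3,-0.0002,0,-0.0002,0],[0.3,-0.0003,0,-0.0004,0],[0.3,-0.0003,0,-0.0005,0],[0.3,-0.0003,0,-0.0005,0],[0.3,-0.0003,0,-0.0005,0],[0.3,-0.0003,0,-0.0005,0],[0.3,-0.0003,0,-0.0005,0],[0.3,-0.0003,0,-0.0005,0]]]'
```

```text
t: 23.05
eef_pos: [592.1, 187.0, 108.8]
tcp_rot: [3.142, -0.001, 0.189]
ft_force: [0.1, 0.1, -0.3]
opening: 0.55
```

Nearly unloaded: sitting on the rod with no push. Opening gradually, then checking.

```bash
python3 -m pendant '[[[0.56,0,0,0,0],[0.58,0,0,0,0],[0.6,0,0,0,0],[0.65,0,0,0,0],[0.75,0,0,0,0],[0.9,0,0,0,0],[1,0,0,0,0],[1,0,0,0,0]]]'
python3 -m pendant '[[[1,0,0,0,0],[1,0,0,-0.01,0],[1,0,0,-0.03,0],[1,0,0,-0.05,0],[1,0,0,-0.08,0],[1,-0.01,0,-0.11,0],[1,-0.02,0,-0.13,0],[1,-0.03,0,-0.13,0]]]'
python3 - <<'E'
from h import *
from cell import env
s=env.state(); D={n:env.read_camera(n) for n in("wrist","side")}
im=np.zeros((384,800,3),np.uint8); im[:,:400]=D["wrist"]["image"][:,60:460]; im[:300,400:]=cv2.resize(D["side"]["image"][215:290,150:250],(400,300),interpolation=2); cv2.imwrite("pics/f.png",im)
O=np.array([599.1,188.6,0]);y=.189;Rs=np.array([[np.cos(y),np.sin(y),0],[-np.sin(y),np.cos(y),0],[0,0,1]])
print("tcp",(Rs@(s["eef_pos"]-O)).round(2),s["opening"])
for n,c in D.items():
    Q=(cloud(c,s)-O)@Rs.T; X,Y,Z=np.moveaxis(Q,-1,0); hsv=cv2.cvtColor(c["image"],cv2.COLOR_BGR2HSV); ok=c["range_z"]>0
    base=ok&(abs(Y)<35)&(Z>100)&(Z<170)
    for nm,m in(("brass",base&(hsv[...,1]>120)&(hsv[...,0]>12)&(hsv[...,0]<32)&(X>30)),("blue",base&(hsv[...,0]>100)&(hsv[...,0]<128)&(hsv[...,1]>110)&(X<30)&(X>-50)),
      ("blk",base&(hsv[...,2]<60)&(X>2)&(X<60)&(Z>148)&(Z<158))):
        if m.sum()>5: q=Q[m]; print(n,nm,m.sum(),np.percentile(q,[1,10,50,90,99],axis=0).round(1).tolist())
E
```

```text
t: 23.85
eef_pos: [591.9, 186.9, 108.8]
tcp_rot: [3.142, -0.0, 0.189]
ft_force: [0.4, -0.1, -0.1]
opening: 0.927
t: 24.65
eef_pos: [562.9, 181.5, 242.1]
tcp_rot: [3.142, -0.005, 0.189]
ft_force: [0.4, 0.3, -0.1]
opening: 0.998
tcp [-3.6870e+01 -2.2000e-01  2.4214e+02] 0.9980025804793817
wrist brass 405 [[52.0, -18.3, 136.5], [52.7, -12.5, 140.1], [54.9, 1.1, 150.4], [63.2, 14.0, 155.8], [66.1, 20.0, 161.8]]
wrist blue 528 [[-27.3, -26.0, 137.5], [-26.8, -20.6, 141.1], [10.0, 1.1, 152.9], [12.6, 22.4, 154.9], [13.2, 27.6, 155.6]]
wrist blk 96 [[13.3, -17.1, 148.2], [13.7, -15.6, 149.2], [14.6, -3.1, 151.9], [50.7, 16.4, 154.4], [51.5, 18.0, 155.4]]
side brass 49 [[49.8, -21.1, 113.4], [52.2, -9.5, 131.7], [55.2, 7.1, 144.6], [63.6, 17.2, 154.3], [70.3, 18.9, 157.1]]
side blue 96 [[-28.4, -22.1, 100.4], [-28.3, -7.7, 116.7], [-25.8, 16.3, 142.4], [11.6, 27.4, 153.6], [12.3, 28.5, 156.9]]
side blk 39 [[11.7, -14.9, 148.8], [12.7, -10.0, 149.7], [48.8, 2.1, 153.0], [55.9, 13.9, 156.5], [58.7, 16.7, 157.8]]
```

View pics/f.png

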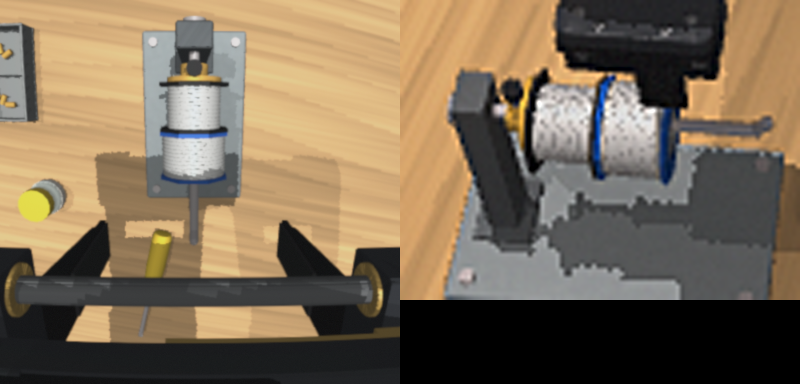

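Both reels hang snug. Blue spans -27 to 12.9, black 13.3 to about 51.5, and the collar face is still at 52. The gripper is clear above. Letting the arm settle, then handing in.

```bash
python3 -m pendant '[[[1,0,0,0,0],[1,0,0,0,0],[1,0,0,0,0],[1,0,0,0,0],[1,0,0,0,0],[1,0,0,0,0],[1,0,0,0,0],[1,0,0,0,0]]]'; python3 -c "
from cell import env; print(env.job_done())"
```

```text
t: 25.55
eef_pos: [562.4, 181.3, 238.8]
tcp_rot: [3.142, -0.0, 0.189]
ft_force: [-1.2, -0.5, -0.8]
opening: 0.996
the job is handed in; nothing more can be done
None
```

The blue reel is hung on the rod behind the black one, and the two stand snug against the collar. I handed the job in at about 25.5 s; no verdict was reported.

**What I did:** I passed the bore over the upturned end, lowered the reel, and pushed the black one slowly until the tool stopped and the push reached about 5.5 N. The collar holds to about 12 N. I then took the load off, set the reel on the rod and let go.

**Last checks (wrist camera, along the stand's x):**

| Part | Measured |
|---|---|
| Blue reel | about -27 to 13 mm |
| Black reel | about 13 to 51.5 mm |
| Collar face | 52 mm, the same as before the push within about 1 mm |

The gripper is open, clear of both reels and above them.

**What went wrong or disagreed:**
- **First grasp:** the arm stopped about 12 mm short of where I commanded, so the jaws closed on a flange and turned the reel slightly. I opened, measured again and took it by the winding.
- **Setting down:** after I first relieved the push, the force reading still showed about 5 N along the rod. It fell to about zero after a further small back-off, before I let go.
- **Bystanders:** I did not measure the other objects at the end. The robot kept clear of them, and no contact showed.

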